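# Clear the nearly used-up label roll off its leaning spindle

## Robot

A 6-joint arm with a two-finger parallel gripper is mounted at the origin on the work surface. World frame = base frame: x ahead of the robot, y to its left, z up, the work surface at z = 0. Lengths are in m, angles in rad, forces in N, time in s.
With the tool pointing down it reaches from about 0.4 to 0.825 m from the base axis. Payload 7 kg.
Tool frame: the origin (TCP) lies at the very end of the fingers, on their centre line; the grasp point (between the pads) lies 19 mm behind it; z points along the fingers, y is the line along which they close (so a half turn about z gives the same grasp; the last joint's range is limited). The gripper opens to 88 mm and grips with 3 to 60 N. Pads are 19 mm wide; open, the fingers measure 130 mm over their backs; the gripper's body (78 mm by 193 mm) begins 47 mm behind the grasp point.
Start: joints at [-0.883, 0.359, 0.012, 0, -1.224, -0.288], TCP at [0.263, -0.622, 0.193] pointing down, gripper open.
Joint ranges: [-3.07, 3.07], [-1.43, 2.12], [-1.02, 1.25], [-3.03, 1.67], [-3.05, -0], [-3.03, 3.03]. Speed limits (rad/s): [2.39, 2.39, 3.01, 3.14, 3.14, 3.14].

## Interface

Orientations are given as [roll, pitch, yaw] about the fixed x, y, z axes, in that order (R = Rz(yaw) Ry(pitch) Rx(roll)).
In Python, from station import * gives the robot as it stands.
- The arm moves only by the tool servo_tool, never from a script. Its argument "moves" is a list of rows, each an object of numbers: "jaw": the opening, from 0 (shut) to 1 (fully open); "dx", "dy", "dz": the shift along the world's x, y, z in m; "roll": the turn about the world's z in degrees. A call has exactly 10 rows; each row shifts and turns the commanded pose from where the row before left it; what a row does not reach is not made up. A row lasts 1/8 s, in which the tool goes at most 62.5 mm and 10.7 degrees, less where a joint would pass 70% of its speed; a pose out of reach is approached as far as the arm can. A call with a gripper value outside its range is refused whole. The fingers move at their own pace and stop on an object; "newtons" is the grip in N (left out, the last holds). Time passes only in rows, so rows that do not move let the fingers close, or fill a call up. It gives the time, the measured TCP pose, the force, the opening and the grip force at its end, in the units of the state.
- get_state(): the state, without advancing time (a new reading comes with each control period).
- grab_frame(name): name is "scene" or "top"; returns (picture, depth): 480x640x3 uint8, red, green, blue; 480x640 float32, m along the optical axis (not along the pixel's ray), 0 where there is no reading.
- calibration(name): a dict with "intrinsics" (3x3 intrinsics, pixels), "k1" (the pictures are not rectified: a ray, as slopes to the right and down, at radius r is drawn at 1 + k1 r^2 times it, then the intrinsics apply), "R" (3x3) and "t" (3): a world point X has camera coordinates R X + t. Camera axes: x right, y down, z forward; pixel columns grow to the right and rows downward; lengths in m; the calibration is good to about 2 mm. A picture is of the moment at which its call begins. calibration takes no time and is no camera call.
- job_done(): hands the job in; it is judged then, once.
The state is a dict: "t": time; "q": joint angles; "qd": joint speeds; "joint_efforts": joint torques, N m; "eef_pos": TCP position; "ee_rot": TCP orientation; "force": force on the tool from outside, world axes, zero at the start; "moment": the same for the moment, N m; "width": finger opening in m; "gripper_force": force on a finger pad.
Only numpy, scipy, OpenCV 4.12 (cv2) and the standard library are available. Lean on these libraries where they do the work, as an engineer would, in place of code of your own. Each camera call takes 0.05 s, during which the arm holds its last target. There are 200 camera calls.

## Task

On the bag-labelling stand, slide the nearly used-up label roll (the thin one) off its leaning spindle and stand it upright on one end on the floor of the low steel tray, in the free part beside the bare cardboard core. Set it down on the tray floor before letting go rather than dropping it. Leave the full roll on its spindle and do not disturb the core, the tamper or the steel cup.

Things in the scene. Friction and masses are not known exactly. Their poses are not given: they have to be found in the camera images.
- stand: White bent-sheet label-roll stand, fixed, 150 (x) x 300 (y) mm foot. Origin: centre of the foot, on the table; x points to its back (front is -x), z up. A 12 mm wide post at the middle of its back (x = 62 mm) carries an LED bar 30 x 220 x 17 mm along y, centred at x = +13 mm, 315 to 332 mm above the table: no room for a gripper pointing straight down.
- spindles: The stand's grey sloping plate (145 x 300 x 8 mm) with its two bare steel spindles. Origin: centre of the plate's upper face, 85 mm above the table over the stand's origin; z points along the spindles, which lean 30 degrees from vertical towards the stand's front; y is the stand's y. The spindles stand at y = +70 and -70 mm, x = 0, are 34 mm in diameter, 76 mm long with a tapered tip.
- used_roll: The nearly used-up roll of white labels on one of the two spindles (either one), 58 mm outer diameter, 70 mm tall (core ends stand 2 mm proud of the paper), bore 40 mm through its cardboard core. Origin: centre of its lower end face; z along its axis, up the spindle.
- used_roll_mid (a point): Centre of the used-up roll, on its axis at half height (35 mm from either end).
- full_roll: The full roll of white labels on the other spindle, 84 mm outer diameter, 70 mm tall (core ends stand 2 mm proud of the paper), bore 40 mm through its cardboard core. Origin: centre of its lower end face; z along its axis, up the spindle.
- tray: Low open steel tray, fixed, 160 (x) x 260 (y) mm outside, 25 mm high, walls and floor 5 mm thick. Origin: centre of its underside, on the table; z up, long side along y.
- bare_core: Bare cardboard core standing on end in the +y half of the tray, 47 mm outer diameter, 40 mm bore, 70 mm tall. Origin: centre of its lower end.
- tamper: Steel coffee tamper standing on the table near the robot, 56 mm foot, 92 mm tall. Origin: centre of its foot.
- cup: Open steel cup standing beyond the tray and the stand, 72 mm wide, 85 mm tall. Origin: centre of its foot.
There are look-alikes about, which are no part of the job. What is shaped like the used_roll but yellow is not meant.

How it is judged:
By the outcome, as a careful person would: the job done as asked, in the order asked, and still so for the second after the job is handed in, with the robot touching nothing.
It also fails if it takes over 42 s, if anything falls off the work surface, if the arm or the gripper's body presses on something with over 40 N, if the wrist force passes 120 N, or if a joint passes its speed limit or range.

## Working session

There is one attempt and no reset: what is moved stays moved. The work goes in short steps, Python scripts to look and compute and a tool call to move; the robot and the scene stay as the last step left them, time stands still between calls to the robot, and variables do not carry over. Pictures are saved under pics/ and viewed, at most 10 in all, crops included, and the job is handed in when it is done.

Besides the shell and the picture viewer there is one more tool, called as name(argument=value, ...), one argument or row to a line, values as JSON. servo_tool: Moves the arm, as the interface text tells. Its arguments: {"type":"object","properties":{"moves":{"type":"array","items":{"type":"object","properties":{"jaw":{"type":"number"},"dx":{"type":"number"},"dy":{"type":"number"},"dz":{"type":"number"},"roll":{"type":"number"}}}},"newtons":{"type":"number"}},"required":["moves"]}

```bash
mkdir -p pics; cat > h.py <<'E'
from station import *
import numpy as np, cv2
def pts(name,d):
    c=calibration(name);K=np.array(c['intrinsics']);R=np.array(c['R']);t=np.array(c['t'])
    h,w=d.shape;v,u=np.mgrid[:h,:w]
    uv=np.stack([u,v],-1).reshape(-1,1,2).astype(np.float64)
    n=cv2.undistortPoints(uv,K,np.array([c['k1'],0,0,0],float)).reshape(h,w,2)
    P=np.concatenate([n*d[...,None],d[...,None]],-1)
    return (P-t)@R
E
python3 - <<'E'
from h import *
for n in ("scene","top"):
    p,d=grab_frame(n); np.savez(f"pics/{n}0.npz",p=p,d=d); cv2.imwrite(f"pics/{n}0.png",p[...,::-1])
    c=calibration(n); print(n,c['intrinsics'],c['k1'],-np.array(c['R']).T@np.array(c['t']),(d>0).mean())
print(get_state())
E
```

```text
scene [[576.87323926   0.         321.30894925]
 [  0.         576.87323926 247.988486  ]
 [  0.           0.           1.        ]] -0.13692178135702185 [1.01741094 0.75235993 0.775608  ] 0.9960872395833333
top [[480.17008027   0.         319.42186436]
 [  0.         480.17008027 246.9670109 ]
 [  0.           0.           1.        ]] -0.11502986035642154 [ 0.39226011 -0.01796894  0.91928016] 0.99619140625
{'t': 0.1, 'q': array([-8.82949960e-01,  3.59348056e-01,  1.11500629e-02, -3.32128679e-04,
       -1.22408597e+00, -2.88088994e-01]), 'qd': array([-0.00130813,  0.0005858 ,  0.00204224, -0.00016699,  0.00029261,
        0.00057405]), 'joint_efforts': array([-1.72937991e-03, -5.84159482e+01,  2.93752044e+01,  7.01564670e+00,
        1.02059939e-02, -4.63339745e-05]), 'eef_pos': array([ 0.26248901, -0.62134208,  0.19209077]), 'ee_rot': array([ 3.14007760e+00, -1.23342096e-04, -2.74194828e+00]), 'force': array([ 0.06409944, -0.56219096,  0.91849152]), 'moment': array([0.03492919, 0.05229822, 0.03986364]), 'gripper_force': 0.0, 'width': 0.08744335232715521}
```

View pics/scene0.png

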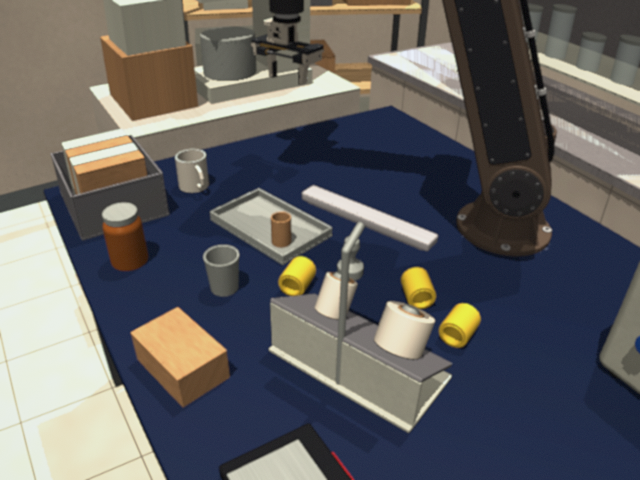

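View pics/top0.png

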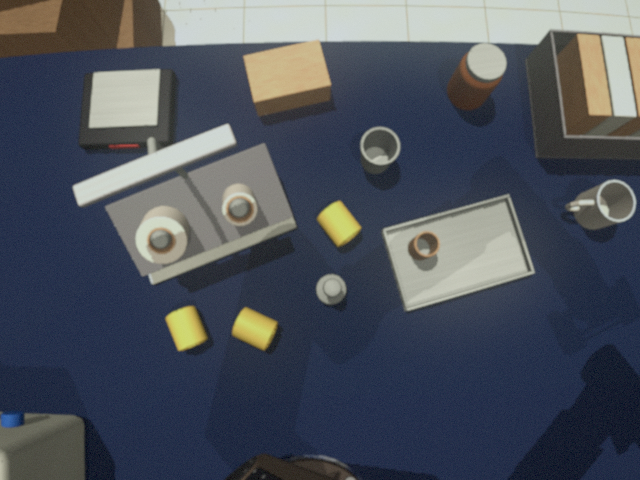

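The scene view shows the stand in the middle, with the thin roll at (337,293) and the full roll at (404,330). In the top view the thin roll is at (239,205), the full roll at (161,238) and the LED bar at (155,165). The tray is at (458,252), with the bare core at (426,245) and free space to its right. The tamper is at (331,289), and the yellow decoys can be ignored.

```bash
python3 - <<'E'
from h import *
cl=[]
D={n:np.load(f"pics/{n}0.npz") for n in("top","scene")}
P={n:pts(n,D[n]['d']) for n in D}
T=P["top"];S=P["scene"]
# LED bar from both views
reg=lambda A:(A[...,0]>.3)&(A[...,0]<.75)&(A[...,1]>-.02)&(A[...,1]<.5)
for n,A in P.items():
    m=reg(A)&(A[...,2]>.325)&(A[...,2]<.345)
    q=A[m]; r=cv2.minAreaRect(q[:,:2].astype(np.float32)); print(n,"bar",len(q),r,np.median(q[:,2]))
# plate fit, top view (polygon in pixels, grey)
m=np.zeros((480,640),np.uint8); cv2.fillPoly(m,[np.array([[200,180],[262,155],[285,210],[250,228],[225,240],[205,205]])],1)
cv2.circle(m,(239,205),28,0,-1); q=T[m>0]
for _ in range(3):
    c=np.median(q,0) if _==0 else q.mean(0); n=np.linalg.svd(q-q.mean(0),full_matrices=0)[2][2]; n*=np.sign(n[2]); q=q[abs((q-q.mean(0))@n)<.006]
print("plate",len(q),n,np.degrees(np.arccos(n[2])),q.mean(0),"yaw front",np.degrees(np.arctan2(n[1],n[0])))
np.save("pl.npy",np.array([n,q.mean(0)]))
# tray floor/core
m=(T[...,2]>.012)&(T[...,2]<.035)&(T[...,0]>.2)&(T[...,0]<.7)&(T[...,1]<-.1)&(T[...,1]>-.55)
k=cv2.connectedComponentsWithStats(m.astype(np.uint8)); 
for i in range(1,k[0]):
    if k[2][i,4]>150: print("low",k[2][i],cv2.minAreaRect(T[k[1]==i][:,:2].astype(np.float32)))
for n,A in P.items():
    m=(A[...,2]>.045)&(A[...,2]<.09)&(abs(A[...,0]-.41)<.15)&(A[...,1]<-.12)&(A[...,1]>-.5); q=A[m]
    print(n,"core?",len(q),q.min(0),q.max(0),np.median(q,0))
print("tray floor px",T[250,490],T[270,460],"tamper",T[289,331],"cup rim",T[133,380])
# used roll: points proud of plate
pl=np.load("pl.npy")
for nm,A in P.items():
    rgb=D[nm]['p'].astype(int)
    h=(A-pl[1])@pl[0]; c=T[205,239]
    m=(h>.012)&(h<.09)&(np.linalg.norm(A[...,:2]-c[:2],axis=-1)<.06)
    q=A[m]; print(nm,"roll",len(q),q.min(0),q.max(0),"h max",np.percentile(h[m],[50,90,98,100]))
    e1=np.cross(pl[0],[0,0,1]);e1/=np.linalg.norm(e1);e2=np.cross(pl[0],e1)
    w=q[h[m]<.065]; uv=np.c_[(w-pl[1])@e1,(w-pl[1])@e2]
    # circle, lsq
    from scipy.optimize import least_squares
    r=least_squares(lambda p:np.hypot(uv[:,0]-p[0],uv[:,1]-p[1])-p[2],[*uv.mean(0),.029],loss='soft_l1',f_scale=.002)
    print(" circle",r.x,"axis base",pl[1]+r.x[0]*e1+r.x[1]*e2, "resid",np.median(abs(r.fun)))
E
```

```text
top bar 3923 ((0.5790703892707825, 0.1899997740983963), (0.03141513466835022, 0.22062672674655914), 21.065095901489258) 0.33211736423649696
scene bar 2010 ((0.5807405710220337, 0.19081851840019226), (0.03304830193519592, 0.21963275969028473), 20.924217224121094) 0.3306747999193169
plate 219 [-0.52748615 -0.18434356  0.8293225 ] 33.97079465938699 [0.60619316 0.11349295 0.09140628] yaw front -160.73672283766106
low [537 148  42   9 154] ((0.6904411911964417, -0.5068331956863403), (0.08042977750301361, 0.01047623809427023), 83.86158752441406)
low [ 382  195  153  116 1516] ((0.4975720942020416, -0.29028773307800293), (0.1607656478881836, 0.26279500126838684), 14.773080825805664)
top core? 315 [ 0.48322111 -0.23884411  0.04514534] [ 0.52856815 -0.19298632  0.07827235] [ 0.50597062 -0.21737981  0.07168816]
scene core? 390 [ 0.48080172 -0.24039218  0.04501025] [ 0.53038555 -0.189243    0.0769853 ] [ 0.50686871 -0.20842887  0.0621985 ]
tray floor px [ 0.50044613 -0.35742087  0.00504083] [ 0.46244809 -0.29535286  0.00526207] tamper [ 0.42676072 -0.04280477  0.09265716] cup rim [ 0.71666668 -0.14076071  0.06484853]
top roll 1155 [0.5336822  0.08022184 0.09007557] [0.60885148 0.14303814 0.15859558] h max [0.06904534 0.07638488 0.07856104 0.08008302]
 circle [0.00975543 0.00704708 0.02397047] axis base [0.59745765 0.12077411 0.08746858] resid 0.0010500692071367425
scene roll 915 [0.53366085 0.08225131 0.09191099] [0.60998303 0.14393802 0.15872151] h max [0.04493719 0.06950258 0.07493037 0.07764136]
 circle [0.00954235 0.01340701 0.02869619] axis base [0.59254883 0.11883287 0.08391485] resid 0.000999552150505248
```

servo_tool(
  moves=[
    {"dx": 0.02,"dy": 0.05,"dz": 0.01,"jaw": 1},
    {"dx": 0.02,"dy": 0.05,"dz": 0.01,"jaw": 1},
    {"dx": 0.02,"dy": 0.05,"dz": 0.01,"jaw": 1},
    {"dx": 0.02,"dy": 0.05,"dz": 0.01,"jaw": 1},
    {"dx": 0.02,"dy": 0.05,"dz": 0.01,"jaw": 1},
    {"dx": 0.02,"dy": 0.05,"dz": 0.01,"jaw": 1},
    {"dx": 0.02,"dy": 0.05,"dz": 0.01,"jaw": 1},
    {"dx": 0.02,"dy": 0.05,"jaw": 1},
    {"dx": 0.02,"dy": 0.05,"jaw": 1,"roll": -1},
    {"dx": 0.007,"dy": 0.05,"jaw": 1,"roll": -1},
  ],
)

```text
$.moves[0]: bad value
```

servo_tool(
  moves=[
    {"dy": 0.05},
    {"dy": 0.05},
    {"dy": 0.05},
    {"dy": 0.04},
    {},
    {},
    {},
    {},
    {},
    {},
  ],
)

```text
$.moves[0]: bad value
```

servo_tool(
  moves=[
    {"dx": 0.02,"dy": 0.05,"dz": 0.01,"roll": 0,"jaw": 1},
    {"dx": 0.02,"dy": 0.05,"dz": 0.01,"roll": 0,"jaw": 1},
    {"dx": 0.02,"dy": 0.05,"dz": 0.01,"roll": 0,"jaw": 1},
    {"dx": 0.02,"dy": 0.05,"dz": 0.01,"roll": 0,"jaw": 1},
    {"dx": 0.02,"dy": 0.05,"dz": 0.01,"roll": 0,"jaw": 1},
    {"dx": 0.02,"dy": 0.05,"dz": 0.01,"roll": 0,"jaw": 1},
    {"dx": 0.02,"dy": 0.05,"dz": 0.01,"roll": 0,"jaw": 1},
    {"dx": 0.02,"dy": 0.05,"dz": 0,"roll": 0,"jaw": 1},
    {"dx": 0.02,"dy": 0.05,"dz": 0,"roll": -1,"jaw": 1},
    {"dx": 0.007,"dy": 0.05,"dz": 0,"roll": -1,"jaw": 1},
  ],
)

```text
t: 1.35
eef_pos: [0.4501, -0.1199, 0.2626]
ee_rot: [3.141, -0.0, -2.777]
force: [0.9, -0.6, 0.7]
width: 0.0875
gripper_force: 0.0
```

servo_tool(
  moves=[
    {"dx": 0,"dy": 0.05,"dz": 0,"roll": 0,"jaw": 1},
    {"dx": 0,"dy": 0.05,"dz": 0,"roll": 0,"jaw": 1},
    {"dx": 0,"dy": 0.05,"dz": 0,"roll": 0,"jaw": 1},
    {"dx": 0,"dy": 0.03,"dz": 0,"roll": 0,"jaw": 1},
    {"dx": 0,"dy": 0,"dz": 0,"roll": 0,"jaw": 1},
    {"dx": 0,"dy": 0,"dz": 0,"roll": 0,"jaw": 1},
    {"dx": 0,"dy": 0,"dz": 0,"roll": 0,"jaw": 1},
    {"dx": 0,"dy": 0,"dz": 0,"roll": 0,"jaw": 1},
    {"dx": 0,"dy": 0,"dz": 0,"roll": 0,"jaw": 1},
    {"dx": 0,"dy": 0,"dz": 0,"roll": 0,"jaw": 1},
  ],
)

```text
t: 2.6
eef_pos: [0.4497, 0.058, 0.263]
ee_rot: [3.142, -0.0, -2.777]
force: [0.2, -0.0, 0.4]
width: 0.0876
gripper_force: 0.0
```

```bash
python3 - <<'E'
from h import *
s=get_state(); e=s['eef_pos']; print(e,s['q'])
a=np.radians(20.95); X=np.array([np.cos(a),np.sin(a)]);Y=np.array([-np.sin(a),np.cos(a)])
for n in("scene","top"):
    p,d=grab_frame(n); np.savez(f"pics/{n}1.npz",p=p,d=d); A=pts(n,d)
    if n=="scene": cv2.imwrite("pics/scene1.png",p[...,::-1])
    r=A[...,:2]-e[:2]; gx=r@X;gy=r@Y;gz=A[...,2]-e[2]
    ok=(d>0)&(abs(gx)<.13)&(abs(gy)<.15)&(gz>-.03)
    for lo in np.arange(-.02,.5,.02):
        m=ok&(gz>=lo)&(gz<lo+.02)
        if m.sum()>8: print(n,round(lo,2),m.sum(),"x",np.round(np.percentile(gx[m],[2,98])*1e3),"y",np.round(np.percentile(gy[m],[2,98])*1e3))
E
```

```text
[0.4497192  0.0579915  0.26295975] [ 5.64968747e-01 -5.92425669e-02 -3.31671308e-01 -1.26892280e-05
 -1.29836546e+00 -1.77135757e+00]
scene 0.02 77 x [-10.  12.] y [-58.  60.]
scene 0.04 284 x [-10.  12.] y [-57.  61.]
scene 0.06 317 x [-10.  13.] y [-61.  65.]
scene 0.08 175 x [-14.  13.] y [-64.  66.]
scene 0.1 941 x [-30.  40.] y [-84.  90.]
scene 0.12 1383 x [-24.  39.] y [-88.  97.]
scene 0.14 1474 x [-32.  37.] y [-91.  96.]
scene 0.16 581 x [-21.  24.] y [-49.  18.]
scene 0.18 475 x [-17.  40.] y [-48.  18.]
scene 0.2 638 x [-14.  38.] y [-29.  38.]
scene 0.22 534 x [-10.  46.] y [-28.  47.]
scene 0.24 779 x [-10.  46.] y [-30.  47.]
scene 0.26 791 x [-10.  46.] y [-30.  47.]
scene 0.28 820 x [-9. 46.] y [-30.  46.]
scene 0.3 841 x [-9. 47.] y [-29.  47.]
scene 0.32 717 x [-9. 46.] y [-26.  47.]
top 0.1 118 x [-40. -29.] y [-85.  87.]
top 0.12 705 x [-40.  37.] y [-89.  85.]
top 0.14 3040 x [-38.  35.] y [-95.  93.]
top 0.18 329 x [-39.  19.] y [-49. -21.]
top 0.2 365 x [-38.  16.] y [-49. -25.]
top 0.22 119 x [-46.  -6.] y [-45.  11.]
top 0.24 220 x [-46.  -6.] y [-45.  16.]
top 0.26 247 x [-46.  -7.] y [-45.  12.]
top 0.28 273 x [-46. -10.] y [-44.  10.]
top 0.3 244 x [-46. -20.] y [-41.   3.]
top 0.32 12 x [-44. -32.] y [-32. -12.]
top 0.34 71 x [-51.  -6.] y [-50.  18.]
top 0.36 1388 x [-51.   7.] y [-49.  20.]
top 0.38 799 x [-74.  -8.] y [-47. 120.]
top 0.4 2918 x [-104.  -14.] y [-45. 133.]
top 0.42 6267 x [-72. -18.] y [-44. 117.]
top 0.44 11527 x [-53.  13.] y [-42.  90.]
top 0.46 41647 x [-46.  41.] y [-43.  43.]
```

View pics/scene1.png

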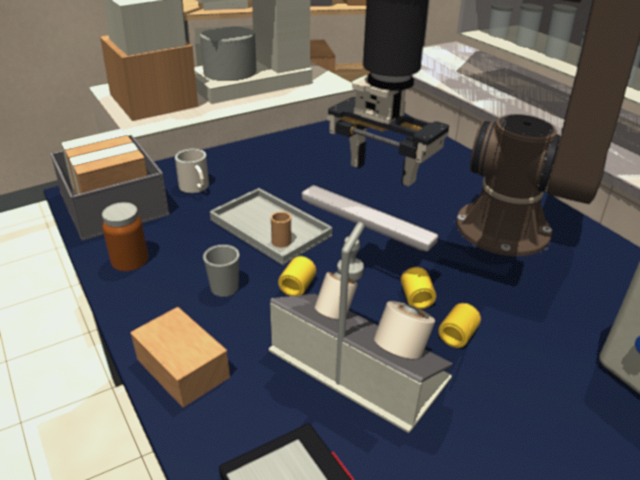

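The gripper and wrist are visible in front of the stand, with the wrist bottom at (397,75) and the fingers at (357,150) and (410,170). The wrist cylinder has a radius of about 46 mm, so it has to stay in front of the LED bar. I'll grip the roll near its upper end.

servo_tool(
  moves=[
    {"dx": 0.022,"dy": 0.01,"dz": 0,"roll": 0,"jaw": 1},
    {"dx": 0.022,"dy": 0.01,"dz": 0,"roll": 0,"jaw": 1},
    {"dx": 0.022,"dy": 0.01,"dz": 0,"roll": 0,"jaw": 1},
    {"dx": 0.021,"dy": 0.01,"dz": 0,"roll": 0,"jaw": 1},
    {"dx": 0,"dy": 0,"dz": -0.03,"roll": 0,"jaw": 1},
    {"dx": 0,"dy": 0,"dz": -0.03,"roll": 0,"jaw": 1},
    {"dx": 0,"dy": 0,"dz": -0.03,"roll": 0,"jaw": 1},
    {"dx": 0,"dy": 0,"dz": -0.03,"roll": 0,"jaw": 1},
    {"dx": 0,"dy": 0,"dz": -0.023,"roll": 0,"jaw": 1},
    {"dx": 0,"dy": 0,"dz": 0,"roll": 0,"jaw": 1},
  ],
)

```text
t: 3.95
eef_pos: [0.5356, 0.0977, 0.1184]
ee_rot: [-3.141, -0.004, -2.777]
force: [0.4, 0.9, 0.3]
width: 0.0881
gripper_force: 0.0
```

```bash
python3 - <<'E'
from h import *
s=get_state(); e=s['eef_pos']; print(e,s['force'])
a=np.radians(20.95); X=np.array([np.cos(a),np.sin(a)]);Y=np.array([-np.sin(a),np.cos(a)]);O=np.array([.5678,.1858])
print("tool stand",(e[:2]-O)@X,(e[:2]-O)@Y)
p,d=grab_frame("scene"); A=pts("scene",d); cv2.imwrite("pics/scene2.png",cv2.resize(p[150:400,220:470,::-1],(600,600)))
r=A[...,:2]-O; gx=r@X;gy=r@Y;gz=A[...,2]
for lo in np.arange(.1,.42,.02):
    m=(d>0)&(gz>=lo)&(gz<lo+.02)&(gy>-.18)&(gy<-.0)&(abs(gx)<.13)
    if m.sum()>8: print(round(lo,2),m.sum(),"x",np.round(np.percentile(gx[m],[1,50,99])*1e3),"y",np.round(np.percentile(gy[m],[1,99])*1e3))
m=(gz>.322)&(gz<.34)&(abs(gy)<.12)&(gx>-.03)&(gx<.05);print("bar x",np.percentile(gx[m],[1,2,10,50,99]))
E
```

```text
[0.53556718 0.09771676 0.11835987] [0.37324982 0.89790114 0.29682564]
tool stand -0.061596432037747686 -0.07073535694047792
0.1 1564 x [-22.  54.  67.] y [-147.   -2.]
0.12 469 x [-55.   0.  67.] y [-141.   -2.]
0.14 410 x [-70. -18.  66.] y [-125.   -1.]
0.16 267 x [-73. -54.  67.] y [-129.   -1.]
0.18 263 x [-71. -53.  67.] y [-132.   -1.]
0.2 95 x [-74. -53.  67.] y [-135.   -0.]
0.22 585 x [-85. -27.  67.] y [-157.   -1.]
0.24 880 x [-48. -37.  66.] y [-165.   -1.]
0.26 231 x [-88. -37.  67.] y [-158.   -1.]
0.28 129 x [-85. -67.  68.] y [-57.  -0.]
0.3 445 x [-60. -26.  54.] y [-119.   -0.]
0.32 1534 x [-73.  12.  29.] y [-107.   -2.]
0.34 533 x [-74. -24. -14.] y [-99. -23.]
0.36 691 x [-76. -25. -14.] y [-101.  -23.]
0.38 713 x [-75. -24. -15.] y [-103.  -24.]
0.4 732 x [-76. -24. -14.] y [-99. -24.]
bar x [-0.02863919 -0.02737621  0.00203517  0.0186323   0.02904264]
```

View pics/scene2.png

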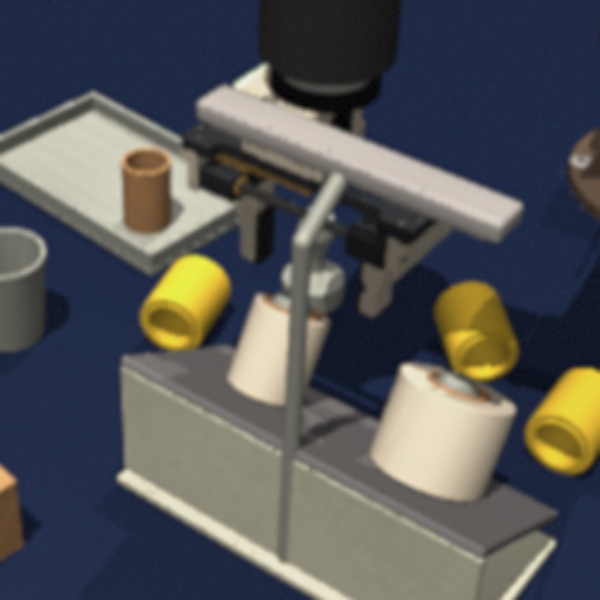

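The fingers straddle the thin roll (crop 280,345). The wide part of the wrist sits just above and in front of the LED bar, which runs from (200,100) to (520,215). I'll move in by about 12 mm and close.

servo_tool(
  newtons=30,
  moves=[
    {"dx": 0.003,"dy": 0.001,"dz": 0.003,"roll": 0,"jaw": 1},
    {"dx": 0.003,"dy": 0.001,"dz": 0,"roll": 0,"jaw": 1},
    {"dx": 0.003,"dy": 0.001,"dz": 0,"roll": 0,"jaw": 1},
    {"dx": 0.002,"dy": 0.001,"dz": 0,"roll": 0,"jaw": 1},
    {"dx": 0,"dy": 0,"dz": 0,"roll": 0,"jaw": 0.7},
    {"dx": 0,"dy": 0,"dz": 0,"roll": 0,"jaw": 0.5},
    {"dx": 0,"dy": 0,"dz": 0,"roll": 0,"jaw": 0.5},
    {"dx": 0,"dy": 0,"dz": 0,"roll": 0,"jaw": 0.5},
    {"dx": 0,"dy": 0,"dz": 0,"roll": 0,"jaw": 0.5},
    {"dx": 0,"dy": 0,"dz": 0,"roll": 0,"jaw": 0.5},
  ],
)

```text
t: 5.25
eef_pos: [0.5477, 0.1022, 0.123]
ee_rot: [3.142, 0.0, -2.777]
force: [-0.4, 0.2, -0.1]
width: 0.0445
gripper_force: 0.0
```

```bash
python3 - <<'E'
from h import *
p,d=grab_frame("scene"); cv2.imwrite("pics/scene3.png",cv2.resize(p[210:350,270:430,::-1],(800,700),interpolation=cv2.INTER_CUBIC)[:600])
E
```

```text
(no output)
```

View pics/scene3.png

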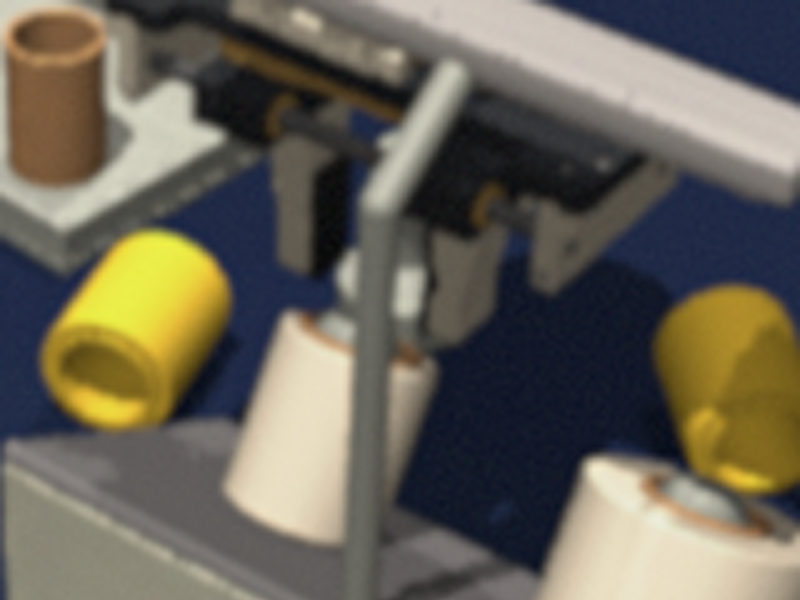

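The jaws closed in front of the roll without touching it. The fingertips are at about (310,270) and (470,345), and the roll's top rim is at (370,340). I'll measure the roll and fingers in the stand frame.

```bash
python3 - <<'E'
from h import *
e=get_state()['eef_pos']; print(e)
a=np.radians(20.95); X=np.array([np.cos(a),np.sin(a)]);Y=np.array([-np.sin(a),np.cos(a)]);O=np.array([.5678,.1858])
def st(A): r=A[...,:2]-O; return np.stack([r@X,r@Y,A[...,2]],-1)
from scipy.optimize import least_squares
for n in("top","scene"):
    z=np.load(f"pics/{n}0.npz"); B=st(pts(n,z['d'])); rgb=z['p'].astype(int)
    m=(abs(B[...,1]+.07)<.045)&(B[...,0]>-.09)&(B[...,0]<.03)&(B[...,2]>.07)&(B[...,2]<.17)
    u=np.array([-.866,0,-.5]); ax=np.array([-.5,0,.866]); R=B-np.array([0,-.07,.085])
    s=R@ax; U=R@u; m&=(s>.01)&(s<.09)&(abs(U)<.045)
    for lo in np.arange(.01,.09,.01):
        k=m&(s>=lo)&(s<lo+.01)
        if k.sum()>15: print(n,"s",round(lo,2),k.sum(),"U",np.round(np.percentile(U[k],[2,98])*1e3,1),"y",np.round(np.percentile(B[k][:,1],[2,98])*1e3,1))
p,d=grab_frame("scene"); B=st(pts("scene",d)); T=st(np.array([[*e]]))[0]; print("tool",T)
m=(abs(B[...,1]-T[1])<.07)&(abs(B[...,0]-T[0])<.03)&(B[...,2]>.1)&(B[...,2]<.19)
v,uu=np.nonzero(m)
mm=m&(B[...,1]>T[1])
for lo in np.arange(.1,.19,.01):
    k=m&(B[...,2]>=lo)&(B[...,2]<lo+.01)
    for nm,g in(("+y",k&(B[...,1]>T[1]+.018)),("-y",k&(B[...,1]<T[1]-.018))):
        if g.sum()>5: print(nm,round(lo,2),g.sum(),np.round(np.percentile(B[g][:,:2],[5,95],axis=0)*1e3).tolist())
E
```

```text
[0.54768452 0.1022261  0.12296009]
top s 0.01 41 U [-26.1  15.8] y [-97.9 -53.7]
top s 0.02 46 U [-25.8  17.6] y [-97.8 -49.4]
top s 0.03 48 U [-26.1  17.6] y [-97.1 -49.7]
top s 0.04 56 U [-25.8  22.9] y [-97.8 -49.4]
top s 0.05 91 U [-25.5  23.2] y [-97.5 -48.6]
top s 0.06 480 U [-25.   29.9] y [-96.4 -42.6]
top s 0.07 404 U [-17.8  24.3] y [-91.  -47.1]
scene s 0.01 145 U [-26.7  -8.5] y [-93.1 -44.7]
scene s 0.02 136 U [-26.3   9.9] y [-92.2 -41.7]
scene s 0.03 146 U [-26.5   9.4] y [-92.5 -41.4]
scene s 0.04 135 U [-26.2  10.9] y [-92.2 -41.6]
scene s 0.05 143 U [-26.6   8.7] y [-92.1 -41.6]
scene s 0.06 186 U [-26.1  22. ] y [-95.2 -41.7]
scene s 0.07 73 U [-19.   21.3] y [-91.7 -47.7]
tool [-0.04866781 -0.07085671  0.12296009]
+y 0.1 9 [[-29.0, -44.0], [-19.0, -42.0]]
+y 0.11 17 [[-34.0, -44.0], [-19.0, -41.0]]
+y 0.12 25 [[-37.0, -44.0], [-20.0, -41.0]]
+y 0.13 47 [[-47.0, -50.0], [-20.0, -41.0]]
+y 0.14 46 [[-39.0, -50.0], [-22.0, -42.0]]
-y 0.14 16 [[-41.0, -97.0], [-20.0, -91.0]]
-y 0.15 14 [[-57.0, -104.0], [-22.0, -91.0]]
+y 0.16 64 [[-59.0, -48.0], [-38.0, -32.0]]
-y 0.16 62 [[-58.0, -105.0], [-38.0, -92.0]]
+y 0.17 60 [[-59.0, -46.0], [-38.0, -31.0]]
-y 0.17 66 [[-58.0, -107.0], [-38.0, -92.0]]
+y 0.18 62 [[-57.0, -47.0], [-38.0, -30.0]]
-y 0.18 64 [[-57.0, -107.0], [-38.0, -92.0]]
```

```bash
python3 - <<'E'
from h import *
e=get_state()['eef_pos']
a=np.radians(20.95); X=np.array([np.cos(a),np.sin(a)]);Y=np.array([-np.sin(a),np.cos(a)])
# open fingers in free space (frame 1), tool at .44972,.05799,.26296 ; tip heights from both views
e1=np.array([.44972,.05799,.26296])
z=np.load("pics/scene1.npz"); A=pts("scene",z['d']); r=A[...,:2]-e1[:2]; gx=r@X;gy=r@Y;gz=A[...,2]-e1[2]
for nm,sg in(("+y",1),("-y",-1)):
    m=(abs(gx)<.02)&(gy*sg>.035)&(gy*sg<.075)&(gz>-.05)&(gz<.09)
    v,u=np.nonzero(m); print(nm,m.sum(),"z low",np.round(np.sort(gz[m])[[0,2,5,10,20]]*1e3),"px rows",v.max())
    c=calibration("scene");R=np.array(c['R']);t=np.array(c['t'])
    for h in(0,.015,.03):  # where the tip would be drawn for this tip height
        w=e1+np.r_[sg*.052*Y,h]
        uv=cv2.projectPoints(w[None],cv2.Rodrigues(R)[0],t,np.array(c['intrinsics']),np.array([c['k1'],0,0,0.]))[0].ravel(); print("  tip h",h,"px",uv.round(1))
E
```

```text
+y 376 z low [33. 34. 35. 36. 38.] px rows 186
  tip h 0 px [405.3 200.4]
  tip h 0.015 px [406.2 192.9]
  tip h 0.03 px [407.1 185.3]
-y 436 z low [32. 33. 34. 36. 37.] px rows 168
  tip h 0 px [355.9 181.7]
  tip h 0.015 px [356.4 174.5]
  tip h 0.03 px [356.8 167.1]
```

The fingertips in the picture are about 31 mm above the reported TCP, so I need to go lower and a little further forward.

servo_tool(
  newtons=30,
  moves=[
    {"dx": -0.0025,"dy": -0.001,"dz": 0,"roll": 0,"jaw": 1},
    {"dx": 0,"dy": 0,"dz": 0,"roll": 0,"jaw": 1},
    {"dx": 0,"dy": 0,"dz": 0,"roll": 0,"jaw": 1},
    {"dx": 0,"dy": 0,"dz": 0,"roll": 0,"jaw": 1},
    {"dx": 0,"dy": 0,"dz": 0,"roll": 0,"jaw": 1},
    {"dx": 0,"dy": 0,"dz": -0.01,"roll": 0,"jaw": 1},
    {"dx": 0,"dy": 0,"dz": -0.01,"roll": 0,"jaw": 1},
    {"dx": 0,"dy": 0,"dz": -0.01,"roll": 0,"jaw": 1},
    {"dx": 0,"dy": 0,"dz": -0.007,"roll": 0,"jaw": 1},
    {"dx": 0,"dy": 0,"dz": 0,"roll": 0,"jaw": 1},
  ],
)

```text
t: 6.6
eef_pos: [0.5448, 0.101, 0.0851]
ee_rot: [-3.141, -0.001, -2.777]
force: [-0.8, -0.9, 0.2]
width: 0.0879
gripper_force: 0.0
```

servo_tool(
  newtons=30,
  moves=[
    {"dx": 0,"dy": 0,"dz": 0,"roll": 0,"jaw": 0.75},
    {"dx": 0,"dy": 0,"dz": 0,"roll": 0,"jaw": 0.55},
    {"dx": 0,"dy": 0,"dz": 0,"roll": 0,"jaw": 0.55},
    {"dx": 0,"dy": 0,"dz": 0,"roll": 0,"jaw": 0.55},
    {"dx": 0,"dy": 0,"dz": 0,"roll": 0,"jaw": 0.55},
    {"dx": 0,"dy": 0,"dz": 0,"roll": 0,"jaw": 0.55},
    {"dx": 0,"dy": 0,"dz": 0,"roll": 0,"jaw": 0.55},
    {"dx": 0,"dy": 0,"dz": 0,"roll": 0,"jaw": 0.55},
    {"dx": 0,"dy": 0,"dz": 0,"roll": 0,"jaw": 0.55},
    {"dx": 0,"dy": 0,"dz": 0,"roll": 0,"jaw": 0.55},
  ],
)

```text
t: 7.85
eef_pos: [0.5455, 0.1013, 0.0861]
ee_rot: [-3.142, 0.001, -2.777]
force: [3.0, 0.7, 0.5]
width: 0.0512
gripper_force: 27.6
```

servo_tool(
  newtons=30,
  moves=[
    {"dx": -0.001,"dy": -0.0004,"dz": 0.002,"roll": 0,"jaw": 0.5},
    {"dx": -0.001,"dy": -0.0004,"dz": 0.002,"roll": 0,"jaw": 0.5},
    {"dx": -0.001,"dy": -0.0004,"dz": 0.002,"roll": 0,"jaw": 0.5},
    {"dx": -0.001,"dy": -0.0004,"dz": 0.002,"roll": 0,"jaw": 0.5},
    {"dx": -0.001,"dy": -0.0004,"dz": 0.002,"roll": 0,"jaw": 0.5},
    {"dx": -0.001,"dy": -0.0004,"dz": 0.002,"roll": 0,"jaw": 0.5},
    {"dx": 0,"dy": 0,"dz": 0,"roll": 0,"jaw": 0.5},
    {"dx": 0,"dy": 0,"dz": 0,"roll": 0,"jaw": 0.5},
    {"dx": 0,"dy": 0,"dz": 0,"roll": 0,"jaw": 0.5},
    {"dx": 0,"dy": 0,"dz": 0,"roll": 0,"jaw": 0.5},
  ],
)

```text
t: 9.1
eef_pos: [0.539, 0.0987, 0.0979]
ee_rot: [-3.142, -0.0, -2.777]
force: [1.2, 1.2, 0.0]
width: 0.0512
gripper_force: 27.8
```

```bash
cat >> h.py <<'E'
a=np.radians(20.95); X=np.array([np.cos(a),np.sin(a)]);Y=np.array([-np.sin(a),np.cos(a)]);O=np.array([.5678,.1858])
def st(A): r=A[...,:2]-O; return np.stack([r@X,r@Y,A[...,2]],-1)
def roll(n="scene"):
    p,d=grab_frame(n); B=st(pts(n,d)); rgb=p.astype(int)
    R=B-np.array([0,-.07,.085]); s=R@np.array([-.5,0,.866]); U=R@np.array([-.866,0,-.5])
    m=(rgb[...,0]>130)&(rgb[...,0]-rgb[...,2]>12)&(rgb[...,0]-rgb[...,2]<70)&(s>.004)&(s<.16)&(abs(U)<.04)&(abs(R[...,1])<.04)
    print(n,"white",m.sum(),"s",np.round(np.percentile(s[m],[1,5,50,95,99])*1e3,1),"U",np.round(np.percentile(U[m],[1,99])*1e3,1))
    return p
E
python3 - <<'E'
from h import *
s=get_state();print(st(s['eef_pos']))
p=roll(); z=np.load("pics/scene0.npz"); g=grab_frame
import h; h.grab_frame=lambda n:(z['p'],z['d']); print("ref"); roll()
cv2.imwrite("pics/scene4.png",cv2.resize(p[210:330,270:430,::-1],(800,600),interpolation=cv2.INTER_CUBIC))
E
```

```text
[-0.05803626 -0.07101193  0.09786545]
scene white 846 s [ 7.3 18.3 49.  80.7 83.5] U [-27.4   1.9]
ref
scene white 909 s [ 5.   7.3 38.8 69.3 74.4] U [-27.    1.5]
```

View pics/scene4.png

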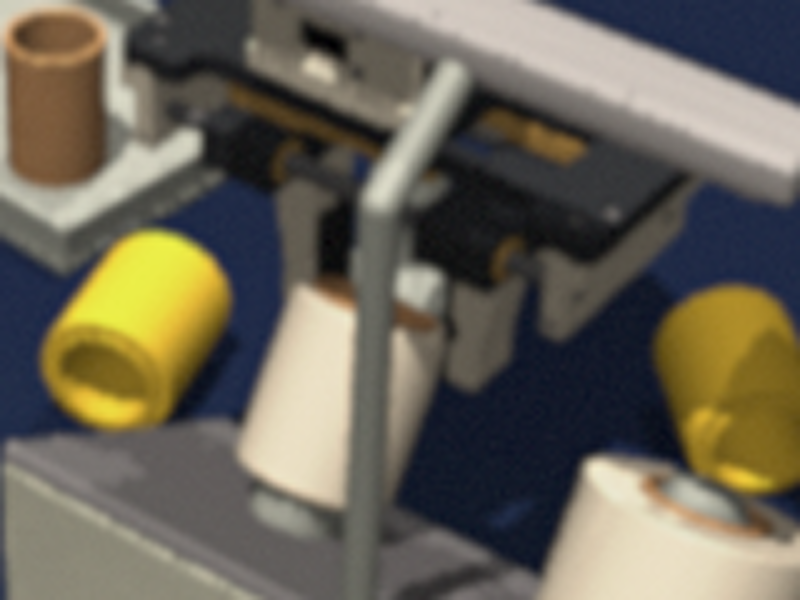

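The thin roll has lifted about 12 mm, with bare spindle visible below it at (290,510), and the grip is holding. I'll continue up the spindle.

servo_tool(
  newtons=30,
  moves=[
    {"dx": -0.0037,"dy": -0.0014,"dz": 0.0069,"roll": 0,"jaw": 0.5},
    {"dx": -0.0037,"dy": -0.0014,"dz": 0.0069,"roll": 0,"jaw": 0.5},
    {"dx": -0.0037,"dy": -0.0014,"dz": 0.0069,"roll": 0,"jaw": 0.5},
    {"dx": -0.0037,"dy": -0.0014,"dz": 0.0069,"roll": 0,"jaw": 0.5},
    {"dx": -0.0037,"dy": -0.0014,"dz": 0.0069,"roll": 0,"jaw": 0.5},
    {"dx": -0.0037,"dy": -0.0014,"dz": 0.0069,"roll": 0,"jaw": 0.5},
    {"dx": -0.0037,"dy": -0.0014,"dz": 0.0069,"roll": 0,"jaw": 0.5},
    {"dx": -0.0037,"dy": -0.0014,"dz": 0.0069,"roll": 0,"jaw": 0.5},
    {"dx": -0.0037,"dy": -0.0014,"dz": 0.0069,"roll": 0,"jaw": 0.5},
    {"dx": -0.0037,"dy": -0.0014,"dz": 0.0069,"roll": 0,"jaw": 0.5},
  ],
)

```text
t: 10.4
eef_pos: [0.5018, 0.0846, 0.1673]
ee_rot: [-3.142, -0.0, -2.777]
force: [-0.0, 0.1, -1.8]
width: 0.0512
gripper_force: 28.2
```

```bash
cat >> h.py <<'E'
def held(yaw_deg, n="scene", save=None):
    "held roll in tool frame: gx across the closing line, gy along it, gz over reported TCP"
    e=get_state()['eef_pos']; b=np.radians(yaw_deg); x=np.array([np.cos(b),np.sin(b)]);y=np.array([-np.sin(b),np.cos(b)])
    p,d=grab_frame(n); A=pts(n,d); rgb=p.astype(int); r=A[...,:2]-e[:2]; g=np.stack([r@x,r@y,A[...,2]-e[2]],-1)
    m=(rgb[...,0]>110)&(rgb[...,0]-rgb[...,2]>14)&(rgb[...,0]-rgb[...,2]<80)&(abs(g[...,0])<.09)&(abs(g[...,1])<.05)&(g[...,2]>-.06)&(g[...,2]<.1)
    q=g[m]; print(n,e,"n",m.sum(),"min",np.round(np.percentile(q,2,axis=0)*1e3),"max",np.round(np.percentile(q,98,axis=0)*1e3))
    for lo in np.arange(-.06,.1,.01):
        k=q[(q[:,2]>=lo)&(q[:,2]<lo+.01)]
        if len(k)>10: print(" z",round(lo,2),len(k),np.round(np.percentile(k[:,0],[3,50,97])*1e3,1))
    if save: cv2.imwrite(save,p[...,::-1])
    return p,A,m
E
python3 - <<'E'
from h import *
p,A,m=held(20.9); held(20.9,"top")
v,u=np.nonzero(m); print(u.min(),u.max(),v.min(),v.max()); c=(max(v.min()-50,0),max(u.min()-60,0))
cv2.imwrite("pics/scene5.png",cv2.resize(p[c[0]:c[0]+150,c[1]:c[1]+200,::-1],(800,600),interpolation=cv2.INTER_CUBIC))
E
```

```text
scene [0.501755   0.08464146 0.16729619] n 898 min [  5. -22. -20.] max [79. 29. 66.]
 z -0.03 11 [78.6 82.1 86.1]
 z -0.02 17 [69.6 74.1 79.3]
 z 0.0 23 [45.3 58.  63.6]
 z 0.01 122 [38.4 57.7 67.6]
 z 0.02 134 [33.5 52.2 63.4]
 z 0.03 142 [26.2 47.4 57.6]
 z 0.04 179 [-2.  39.4 52. ]
 z 0.05 163 [ 8.4 36.3 47.7]
 z 0.06 99 [25.1 36.9 42.4]Traceback (most recent call last):
  File "<stdin>", line 2, in <module>
  File "h.py", line 23, in held
    q=g[m]; print(n,e,"n",m.sum(),"min",np.round(np.percentile(q,2,axis=0)*1e3),"max",np.round(np.percentile(q,98,axis=0)*1e3))
                                                 ~~~~~~~~~~~~~^^^^^^^^^^^^
    return _quantile_unchecked(
        a, q, axis, out, overwrite_input, method, keepdims, weights)
    return _ureduce(a,
                    func=_quantile_ureduce_func,
    ...<5 lines>...
                    overwrite_input=overwrite_input,
                    method=method)
    r = func(a, **kwargs)
    result = _quantile(arr,
                       quantiles=q,
    ...<2 lines>...
                       out=out,
                       weights=wgt)
    slices_having_nans = np.isnan(arr[-1, ...])
                                  ~~~^^^^^^^^^
IndexError: index -1 is out of bounds for axis 0 with size 0
```

servo_tool(
  newtons=30,
  moves=[
    {"dx": -0.0037,"dy": -0.0014,"dz": 0.0069,"roll": 0,"jaw": 0.5},
    {"dx": -0.0037,"dy": -0.0014,"dz": 0.0069,"roll": 0,"jaw": 0.5},
    {"dx": -0.003,"dy": -0.01,"dz": 0.01,"roll": 0,"jaw": 0.5},
    {"dx": 0,"dy": -0.03,"dz": 0.004,"roll": -1,"jaw": 0.5},
    {"dx": 0,"dy": -0.045,"dz": 0,"roll": -1,"jaw": 0.5},
    {"dx": 0,"dy": -0.045,"dz": 0,"roll": -1,"jaw": 0.5},
    {"dx": 0,"dy": -0.045,"dz": 0,"roll": -1,"jaw": 0.5},
    {"dx": 0,"dy": -0.045,"dz": 0,"roll": -1,"jaw": 0.5},
    {"dx": 0,"dy": -0.045,"dz": 0,"roll": -1,"jaw": 0.5},
    {"dx": 0,"dy": -0.045,"dz": 0,"roll": 0,"jaw": 0.5},
  ],
)

```text
t: 11.75
eef_pos: [0.4914, -0.2299, 0.1955]
ee_rot: [-3.141, 0.001, -2.882]
force: [-0.3, 0.6, -1.1]
width: 0.0512
gripper_force: 28.2
```

servo_tool(
  newtons=30,
  moves=[
    {"dx": 0,"dy": -0.045,"dz": 0,"roll": 0,"jaw": 0.5},
    {"dx": 0,"dy": -0.04,"dz": 0,"roll": 0,"jaw": 0.5},
    {"dx": 0.003,"dy": -0.025,"dz": 0,"roll": 0,"jaw": 0.5},
    {"dx": 0.004,"dy": -0.005,"dz": 0,"roll": 0,"jaw": 0.5},
    {"dx": 0,"dy": 0,"dz": 0,"roll": 0,"jaw": 0.5},
    {"dx": 0,"dy": 0,"dz": -0.02,"roll": 0,"jaw": 0.5},
    {"dx": 0,"dy": 0,"dz": -0.03,"roll": 0,"jaw": 0.5},
    {"dx": 0,"dy": 0,"dz": -0.02,"roll": 0,"jaw": 0.5},
    {"dx": 0,"dy": 0,"dz": 0,"roll": 0,"jaw": 0.5},
    {"dx": 0,"dy": 0,"dz": 0,"roll": 0,"jaw": 0.5},
  ],
)

```text
t: 13.0
eef_pos: [0.4995, -0.3427, 0.126]
ee_rot: [-3.141, 0.001, -2.88]
force: [0.1, 0.4, -1.4]
width: 0.0517
gripper_force: 28.2
```

```bash
python3 - <<'E'
from h import *
p,A,m=held(14.9)
T0=np.array([.4976,-.2903]); b=np.radians(14.8); e=get_state()['eef_pos'][:2]-T0
print("tool in tray",e@[np.cos(b),np.sin(b)],e@[-np.sin(b),np.cos(b)])
v,u=np.nonzero(m); print(u.min(),u.max(),v.min(),v.max())
cv2.imwrite("pics/scene5.png",cv2.resize(p[110:280,190:390,::-1],(700,595),interpolation=cv2.INTER_CUBIC))
E
```

```text
scene [ 0.49949328 -0.34272075  0.1260072 ] n 690 min [  9. -17.   5.] max [67. 30. 66.]
 z 0.0 50 [39.9 55.2 66.6]
 z 0.01 108 [34.4 58.9 68.3]
 z 0.02 107 [30.9 54.4 64.9]
 z 0.03 107 [22.2 47.8 58.4]
 z 0.04 114 [-0.8 42.5 53.8]
 z 0.05 126 [ 8.7 38.  49.4]
 z 0.06 77 [25.4 36.8 45.1]
tool in tray -0.011461466522538662 -0.05134657725535348
231 259 138 183
```

View pics/scene5.png

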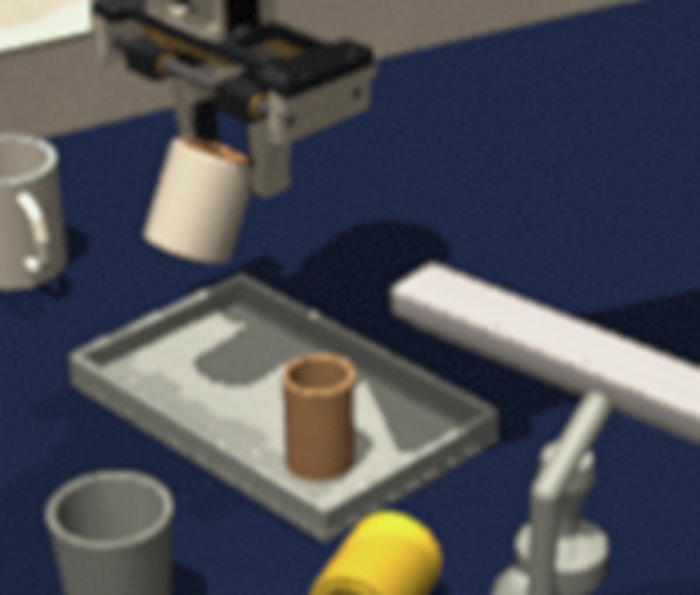

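The leaning roll hangs over the free half of the tray (crop 200,200), with the core upright at (318,415). I'll lower it to the floor and right it by dragging its low edge in +x.

servo_tool(
  newtons=30,
  moves=[
    {"dx": -0.005,"dy": -0.001,"dz": -0.02,"roll": 0,"jaw": 0.5},
    {"dx": -0.005,"dy": -0.001,"dz": -0.02,"roll": 0,"jaw": 0.5},
    {"dx": 0,"dy": 0,"dz": -0.025,"roll": 0,"jaw": 0.5},
    {"dx": 0,"dy": 0,"dz": -0.02,"roll": 0,"jaw": 0.5},
    {"dx": 0,"dy": 0,"dz": -0.015,"roll": 0,"jaw": 0.5},
    {"dx": 0,"dy": 0,"dz": 0,"roll": 0,"jaw": 0.5},
    {"dx": 0,"dy": 0,"dz": -0.002,"roll": 0,"jaw": 0.5},
    {"dx": 0,"dy": 0,"dz": -0.001,"roll": 0,"jaw": 0.5},
    {"dx": 0,"dy": 0,"dz": 0,"roll": 0,"jaw": 0.5},
    {"dx": 0,"dy": 0,"dz": 0,"roll": 0,"jaw": 0.5},
  ],
)

```text
t: 14.3
eef_pos: [0.4892, -0.3452, 0.0224]
ee_rot: [-3.141, 0.001, -2.881]
force: [0.5, -1.2, 1.9]
width: 0.0513
gripper_force: 28.3
```

servo_tool(
  newtons=12,
  moves=[
    {"dx": 0,"dy": 0,"dz": 0,"roll": 0,"jaw": 0.5},
    {"dx": 0,"dy": 0,"dz": 0,"roll": 0,"jaw": 0.5},
    {"dx": 0.003,"dy": 0.001,"dz": 0,"roll": 0,"jaw": 0.5},
    {"dx": 0.003,"dy": 0.001,"dz": 0,"roll": 0,"jaw": 0.5},
    {"dx": 0.003,"dy": 0.001,"dz": 0,"roll": 0,"jaw": 0.5},
    {"dx": 0.003,"dy": 0.001,"dz": 0,"roll": 0,"jaw": 0.5},
    {"dx": 0.003,"dy": 0,"dz": 0,"roll": 0,"jaw": 0.5},
    {"dx": 0.003,"dy": 0.001,"dz": 0,"roll": 0,"jaw": 0.5},
    {"dx": 0,"dy": 0,"dz": 0,"roll": 0,"jaw": 0.5},
    {"dx": 0,"dy": 0,"dz": 0,"roll": 0,"jaw": 0.5},
  ],
)

```text
t: 15.55
eef_pos: [0.5072, -0.3402, 0.022]
ee_rot: [-3.141, 0.001, -2.881]
force: [0.6, -0.4, 5.9]
width: 0.0514
gripper_force: 11.3
```

```bash
python3 - <<'E'
from h import *
held(14.9)
E
```

```text
scene [ 0.50723363 -0.34016103  0.02204114] n 880 min [-49. -40. -21.] max [58. 47. 58.]
 z -0.03 38 [-61.5  33.4  56.7]
 z -0.02 190 [-60.6  28.3  59.4]
 z -0.01 54 [28.9 47.8 65.2]
 z 0.0 92 [26.1 49.7 81.2]
 z 0.01 72 [26.7 47.5 55. ]
 z 0.02 87 [23.8 43.8 53.1]
 z 0.03 96 [ 3.4 40.5 50.7]
 z 0.04 112 [-3.8 33.9 49.8]
 z 0.05 135 [ 0.6 35.1 48.2]
```

servo_tool(
  newtons=12,
  moves=[
    {"dx": 0.003,"dy": 0.001,"dz": 0,"roll": 0,"jaw": 0.5},
    {"dx": 0.003,"dy": 0.001,"dz": 0,"roll": 0,"jaw": 0.5},
    {"dx": 0.003,"dy": 0.001,"dz": -0.0005,"roll": 0,"jaw": 0.5},
    {"dx": 0.002,"dy": 0,"dz": -0.0005,"roll": 0,"jaw": 0.5},
    {"dx": 0,"dy": 0,"dz": -0.0005,"roll": 0,"jaw": 0.5},
    {"dx": 0,"dy": 0,"dz": -0.0005,"roll": 0,"jaw": 0.5},
    {"dx": 0,"dy": 0,"dz": 0,"roll": 0,"jaw": 0.5},
    {"dx": 0,"dy": 0,"dz": 0,"roll": 0,"jaw": 0.5},
    {"dx": 0,"dy": 0,"dz": 0,"roll": 0,"jaw": 0.5},
    {"dx": 0,"dy": 0,"dz": 0,"roll": 0,"jaw": 0.5},
  ],
)

```text
t: 16.85
eef_pos: [0.5174, -0.3367, 0.0203]
ee_rot: [3.141, -0.0, -2.881]
force: [-2.7, 1.1, 8.0]
width: 0.0507
gripper_force: 11.8
```

```bash
python3 - <<'E'
from h import *
held(14.9)
E
```

```text
scene [ 0.51740955 -0.33667751  0.02026251] n 845 min [-55. -41. -19.] max [51. 46. 54.]
 z -0.02 221 [-64.4  28.1  48.8]
 z -0.01 68 [21.7 42.3 50.4]
 z 0.0 79 [20.9 42.2 69.9]
 z 0.01 66 [21.8 41.8 49.8]
 z 0.02 75 [18.9 41.7 49.8]
 z 0.03 99 [ 0.2 33.5 49.7]
 z 0.04 110 [-0.1 37.1 49.7]
 z 0.05 120 [-4.  29.6 47.8]
```

servo_tool(
  newtons=4,
  moves=[
    {"dx": 0,"dy": 0,"dz": -0.0005,"roll": 0,"jaw": 0.5},
    {"dx": 0,"dy": 0,"dz": 0,"roll": 0,"jaw": 0.5},
    {"dx": 0,"dy": 0,"dz": 0,"roll": 0,"jaw": 0.55},
    {"dx": 0,"dy": 0,"dz": 0,"roll": 0,"jaw": 0.6},
    {"dx": 0,"dy": 0,"dz": 0,"roll": 0,"jaw": 0.65},
    {"dx": 0,"dy": 0,"dz": 0,"roll": 0,"jaw": 0.7},
    {"dx": 0,"dy": 0,"dz": 0,"roll": 0,"jaw": 0.8},
    {"dx": 0,"dy": 0,"dz": 0,"roll": 0,"jaw": 1},
    {"dx": 0,"dy": 0,"dz": 0,"roll": 0,"jaw": 1},
    {"dx": 0,"dy": 0,"dz": 0,"roll": 0,"jaw": 1},
  ],
)

```text
t: 18.15
eef_pos: [0.5178, -0.337, 0.0193]
ee_rot: [-3.142, 0.0, -2.881]
force: [0.2, -0.0, 0.0]
width: 0.0872
gripper_force: 0.0
```

```bash
python3 - <<'E'
from h import *
held(14.9,save="pics/scene6.png")
E
```

```text
scene [ 0.51782819 -0.33695738  0.0192901 ] n 885 min [-52. -45. -18.] max [50. 46. 55.]
 z -0.02 247 [-64.5  23.2  48.3]
 z -0.01 72 [23.2 42.3 50. ]
 z 0.0 74 [22.3 43.  67.1]
 z 0.01 66 [20.9 40.5 49.8]
 z 0.02 77 [21.1 42.4 50.1]
 z 0.03 98 [ 1.7 33.9 49. ]
 z 0.04 100 [-0.6 37.2 50.3]
 z 0.05 150 [-3.5 28.1 47.8]
```

View pics/scene6.png

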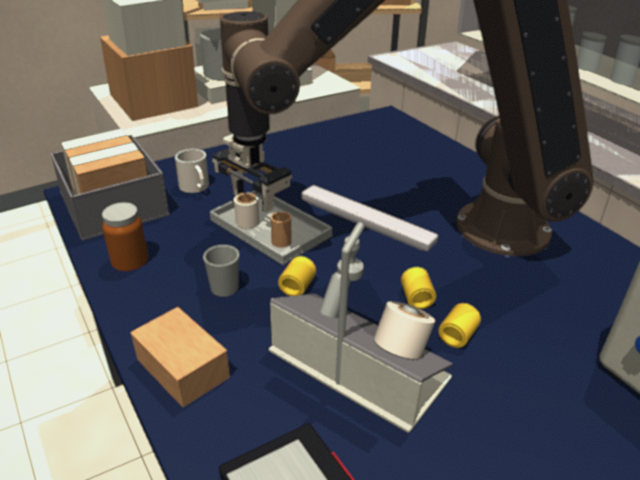

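The roll stands upright in the tray at (246,210) beside the core at (281,230), the jaws are open, and the full roll is still in place at (404,330). I'll retreat straight up.

servo_tool(
  moves=[
    {"dx": 0,"dy": 0,"dz": 0.01,"roll": 0,"jaw": 1},
    {"dx": 0,"dy": 0,"dz": 0.02,"roll": 0,"jaw": 1},
    {"dx": 0,"dy": 0,"dz": 0.02,"roll": 0,"jaw": 1},
    {"dx": 0,"dy": 0,"dz": 0.03,"roll": 0,"jaw": 1},
    {"dx": 0,"dy": 0,"dz": 0.03,"roll": 0,"jaw": 1},
    {"dx": 0,"dy": 0,"dz": 0.03,"roll": 0,"jaw": 1},
    {"dx": 0,"dy": 0,"dz": 0.03,"roll": 0,"jaw": 1},
    {"dx": 0,"dy": 0,"dz": 0.01,"roll": 0,"jaw": 1},
    {"dx": 0,"dy": 0,"dz": 0,"roll": 0,"jaw": 1},
    {"dx": 0,"dy": 0,"dz": 0,"roll": 0,"jaw": 1},
  ],
)

```text
t: 19.45
eef_pos: [0.5171, -0.3366, 0.1981]
ee_rot: [3.14, -0.001, -2.882]
force: [0.1, -0.5, -0.8]
width: 0.0877
gripper_force: 0.0
```

```bash
python3 - <<'E'
from h import *
T0=np.array([.4976,-.2903]); b=np.radians(14.8)
p,d=grab_frame("scene"); A=pts("scene",d); r=A[...,:2]-T0; tx=r@[np.cos(b),np.sin(b)]; ty=r@[-np.sin(b),np.cos(b)]
for lo in np.arange(.03,.09,.01):
    m=(A[...,2]>=lo)&(A[...,2]<lo+.01)&(abs(tx)<.08)&(ty<0)&(ty>-.13)
    if m.sum()>5: print(round(lo,2),m.sum(),np.round(np.percentile(tx[m],[2,98])*1e3),np.round(np.percentile(ty[m],[2,98])*1e3))
print(A[...,2][(abs(tx)<.08)&(ty<0)&(ty>-.13)&(A[...,2]<.1)].max())
print(job_done())
E
```

```text
0.03 90 [15. 57.] [-61. -19.]
0.04 85 [12. 58.] [-63. -17.]
0.05 128 [ 7. 58.] [-71. -19.]
0.06 153 [ 7. 58.] [-72. -20.]
0.07 146 [ 4. 57.] [-75. -22.]
0.07785487824528621
the job is handed in; nothing more can be done
None
```

The thin label roll is off its spindle and standing upright on the tray floor beside the bare core. I set it down before letting go, backed the gripper clear, and handed the job in at about 19.5 s.

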